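# Pop open the rivet case

### The arm

A 6-joint arm with a two-finger parallel gripper is mounted at the origin on a cart in front of the work surface, level with it; the furniture and walls round the work are solid. World frame = base frame: x ahead of the robot, y to its left, z up, the work surface at z = 0. Lengths are in mm, angles in rad, forces in N, time in s.
With the tool pointing down it reaches from about 275 to 725 mm from the base axis. Payload 15.9 kg.
Tool frame: the origin (TCP) lies at the very end of the fingers, on their centre line; the grasp point (between the pads) lies 19 mm behind it; y points along the fingers, z is the direction in which the jaws open and shut, and the axes are right-handed (so a half turn about y gives the same grasp; the last joint's range is limited). The gripper opens to 85 mm and grips with 20 to 120 N. Pads are 22 mm wide; open, the fingers measure 114 mm over their backs; the gripper's body (76 mm by 85 mm) begins 54 mm behind the grasp point. The pads swing forward as they close: fully open they stand 13 mm farther back than shut.
Start: joints at [1.115, 0.213, -0.034, 1.323, 0, 1.571], TCP at [220.082, 448.942, 231.306] pointing down, gripper open.
Joint ranges: [-2.98, 2.98], [-0.74, 1.72], [-1.14, 1.35], [-2.1, 2.04], [-1.57, 1.44], [-3.14, 3.14]. Speed limits (rad/s): [1.89, 1.89, 2.39, 2.57, 3.14, 3.14].

### API

Orientations are given as a unit quaternion [x, y, z, w].
In Python, from rig import robot gives the robot as it stands.
- The arm moves only by the tool move_arm, never from a script. Its argument "series" is a list of rows, each an object with "dp": the shift along the tool's x, y, z in cm, a list of three; "rot": the turn, a rotation vector about the tool's x, y, z in degrees, a list of three; "grip": the gripper command: -1 is fully open, 1 is shut, values between are in proportion. A call has 1 to 10 rows; each row shifts and turns the commanded pose from where the row before left it, along the tool's axes as they then stand; what a row does not reach is not made up. A row lasts 1/8 s, in which the tool goes at most 62.5 mm and 10.7 degrees, less where a joint would pass 70% of its speed; a pose out of reach is approached as far as the arm can. A call with a gripper value outside its range is refused whole. The fingers move at their own pace and stop on an object; "grip_force" is the grip in N (left out, the last holds). Time passes only in rows, so rows that do not move let the fingers close. It gives the time, the measured TCP pose, the force and the opening at its end, in the units of the state.
- robot.state(): the state, without advancing time (a new reading comes with each control period).
- robot.grab_frame(name): name is "scene" or "side" or "wrist"; returns a dict with "color" (420x560x3 uint8, red, green, blue), "depth" (420x560 float32, mm along the optical axis (not along the pixel's ray), 0 where there is no reading), "camera_matrix" (3x3 intrinsics, pixels), "extrinsics" (4x4, takes a point from camera to world coordinates). Camera axes: x right, y down, z forward; pixel columns grow to the right and rows downward; lengths in mm; the calibration is good to about 2 mm. A picture is of the moment at which its call begins.
- robot.close_job(): hands the job in, once; it reports no verdict.
The state is a dict: "time": time; "joint_positions": joint angles; "joint_velocities": joint speeds; "effort": joint torques, N m; "ee_pos": TCP position; "eef_rot": TCP orientation; "ft_force": force on the tool from outside, world axes, zero at the start; "ft_torque": the same for the moment, N m; "finger_gap": finger opening in mm.
Only numpy, scipy, OpenCV 4.12 (cv2) and the standard library are available. Lean on these libraries where they do the work, as an engineer would, in place of code of your own. Each camera call takes 0.05 s, during which the arm holds its last target.

### The job

Open the small parts case with the green button: press the button so that the sprung lid pops up, then steady the lid and ease it smoothly back until it stands upright or leans a little past upright, and let go. Leave the case with the orange button shut.

Things in the scene. Friction and masses are not known exactly. Their poses are not given: they have to be found in the camera images.
- green_case: the case to open: a black plastic box 100 mm deep (x), 90 mm wide (y) and 50 mm high, with a flat grey hinged lid on top and a black ledge 45 mm long, 56 mm wide and 30 mm high on its front, which carries a round green button. The case is fixed to the bench. Origin: centre of the box's underside, on the bench top. Its x axis points from the button across the box to the hinge, y to the left, z up
- green_button_top (a point): centre of the top face of the green release button (24 mm across, in a dark steel collar 40 mm across), 73 mm in front (-x) of the case's origin and 52 mm above the bench when not pressed. It is pressed straight down; its travel is 6 mm, the catch lets go after about 3 to 4 mm, fully down takes 5 N
- green_lid_edge (a point): middle of the free front edge of the green case's lid. The lid is a flat plate 100 mm long, 90 mm wide and 6 mm thick; its hinge line runs along the case's y axis 50 mm behind (+x) the case's origin and 53 mm above the bench; this point lies 100 mm from the hinge line
- green_lid (a joint): opening angle of the green case's lid in rad: 0 shut and latched, 1.57 upright, stop at 1.83 (leaning back a little). When released the lid pops up by itself within a second to about 60 degrees (1.05), then a stiff hinge keeps it wherever it is left; pushing it further takes 1 to 2 N at the edge
- orange_lid (a joint): opening angle of the lid of the other case, alike but with an orange button, fixed on the bench beside the green one: 0 shut. It must stay shut

How it is judged:
By the outcome, as a careful person would: the job done as asked, in the order asked, and still so for the second after the job is handed in, with the robot touching nothing.
It also fails if it takes over 32 s, if anything falls off the work surface, if the arm or the gripper's body presses on something with over 40 N, if the wrist force passes 120 N, or if a joint passes its speed limit or range.

## Working session

There is one attempt and no reset: what is moved stays moved. The work goes in short steps, Python scripts to look and compute and a tool call to move; the robot and the scene stay as the last step left them, time stands still between calls to the robot, and variables do not carry over. Pictures are saved under pics/ and viewed, and the job is handed in when it is done.

Besides the shell and the picture viewer there is one more tool, called as name([rows], argument=value, ...), one row to a line, values as JSON. move_arm: Moves the arm, as the interface text tells. Its arguments: {"type":"object","properties":{"series":{"type":"array"},"grip_force":{"type":"number"}},"required":["series"]}

```bash
mkdir -p pics; ls
python3 - <<'E'
from rig import robot
import cv2,numpy as np,pickle
s=robot.state();print(s)
for n in("scene","side"):
    f=robot.grab_frame(n);pickle.dump(f,open(f"pics/{n}0.pkl","wb"))
    cv2.imwrite(f"pics/{n}0.png",f["color"][:,:,::-1]);print(n,f["camera_matrix"],f["extrinsics"].round(3))
E
```

```text
pics
{'time': 0.0, 'joint_positions': array([ 1.11500227e+00,  2.13413822e-01, -3.50309103e-02,  1.32349419e+00,
        2.96422764e-05,  1.57079288e+00]), 'joint_velocities': array([-1.26489662e-03, -7.48370482e-05, -6.78731337e-04, -8.39617130e-04,
       -1.54519048e-04,  1.51063875e-03]), 'effort': array([-1.54991998e-03, -6.86174583e+01,  4.87113512e+01,  1.77713198e-02,
       -4.80777624e-05, -2.78411210e-05]), 'ee_pos': array([219.93588441, 448.66741064, 230.79853004]), 'eef_rot': array([ 0.68921491, -0.1598565 ,  0.15965354, -0.6884326 ]), 'ft_force': array([ 0.15017886,  0.55684916, -0.36562106]), 'ft_torque': array([-0.02672858, -0.01730135,  0.01818967]), 'finger_gap': 85.3049111347745}
scene [[472.65844891   0.         280.25892461]
 [  0.         472.65844891 207.24958199]
 [  0.           0.           1.        ]] [[ 5.59000e-01 -4.04000e-01  7.24000e-01 -8.76340e+01]
 [-8.29000e-01 -2.49000e-01  5.01000e-01 -7.06753e+02]
 [-2.30000e-02 -8.80000e-01 -4.74000e-01  4.73105e+02]
 [ 0.00000e+00  0.00000e+00  0.00000e+00  1.00000e+00]]
side [[383.34352165   0.         280.74843444]
 [  0.         383.34352165 206.99889223]
 [  0.           0.           1.        ]] [[-9.99000e-01  8.00000e-03 -4.10000e-02  5.36608e+02]
 [ 3.90000e-02  5.27000e-01 -8.49000e-01  4.52161e+02]
 [ 1.40000e-02 -8.50000e-01 -5.27000e-01  5.22382e+02]
 [ 0.00000e+00  0.00000e+00  0.00000e+00  1.00000e+00]]
```

View pics/scene0.png

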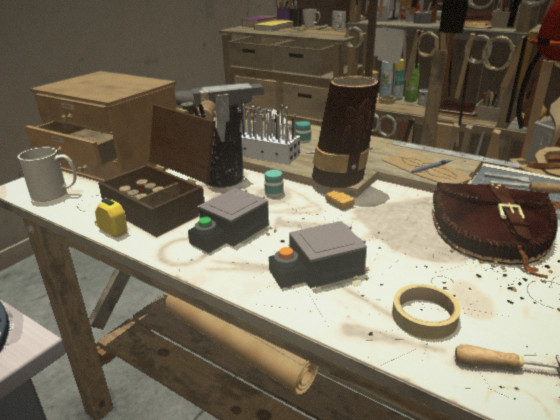

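View pics/side0.png

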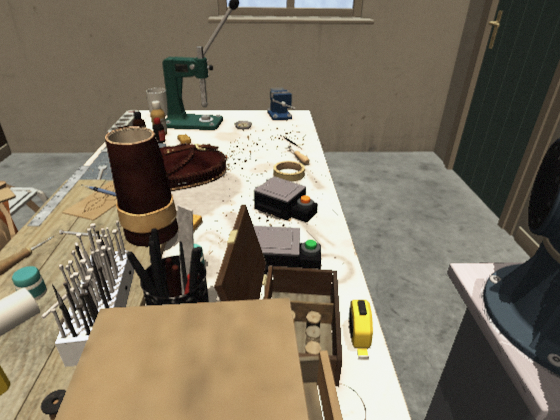

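The scene view shows the green button near (205,222), with its lid around (233,205). The orange case is to its right, with its button near (287,253). A wooden box with an open lid stands to the left of the green case. Next I'll measure these.

```bash
cat > h.py <<'E'
import cv2,numpy as np,pickle
def ray(f,uv,z):
    K=f["camera_matrix"];T=f["extrinsics"]
    d=T[:3,:3]@(np.linalg.inv(K)@np.array([uv[0],uv[1],1.]));o=T[:3,3]
    return o+d*(z-o[2])/d[2]
def proj(f,p):
    T=np.linalg.inv(f["extrinsics"]);c=T[:3,:3]@p+T[:3,3];q=f["camera_matrix"]@c;return q[:2]/q[2]
def dep(f,u,v):
    K=f["camera_matrix"];T=f["extrinsics"];z=f["depth"][v,u]
    return T[:3,:3]@(np.linalg.inv(K)@np.array([u,v,1.])*z)+T[:3,3]
def mask(f,lo,hi):
    h=cv2.cvtColor(f["color"],cv2.COLOR_RGB2HSV);return cv2.inRange(h,lo,hi)
E
python3 - <<'E'
from h import *
for n in("scene","side"):
    f=pickle.load(open(f"pics/{n}0.pkl","rb"))
    for c,lo,hi in(("green",(45,120,60),(75,255,255)),("orange",(5,170,120),(16,255,255))):
        m=mask(f,lo,hi);k,l,st,ce=cv2.connectedComponentsWithStats(m)
        for i in range(1,k):
            if st[i,4]>25:
                print(n,c,st[i],ce[i].round(1),ray(f,ce[i],51).round(1),dep(f,*ce[i].round().astype(int)).round(1))
f=pickle.load(open("pics/scene0.pkl","rb"))
cv2.imwrite("pics/crop1.png",cv2.resize(f["color"][170:300,170:390,::-1],None,fx=3.5,fy=3.5,interpolation=cv2.INTER_CUBIC))
f=pickle.load(open("pics/side0.pkl","rb"))
cv2.imwrite("pics/crop2.png",cv2.resize(f["color"][160:290,200:350,::-1],None,fx=4.5,fy=4.5,interpolation=cv2.INTER_CUBIC))
E
```

```text
scene green [199 217  12   7  61] [204.7 219.7] [ 445.9 -170.7   51. ] [ 445.7 -171.5   50.7]
scene orange [280 248  13   7  63] [286.1 250.8] [ 439.5 -351.2   51. ] [ 438.  -352.    51.7]
side green [305 240  12   9  86] [310.4 244.2] [ 445.7 -163.3   51. ] [ 447.1 -160.    54. ]
side orange [301 195   9   8  41] [304.5 199.5] [ 441.5 -339.8   51. ] [ 442.8 -338.6   50.4]
```

View pics/crop1.png

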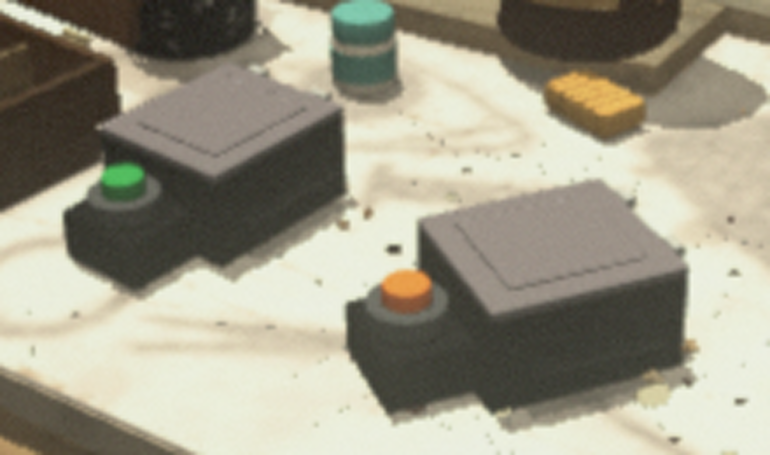

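View pics/crop2.png

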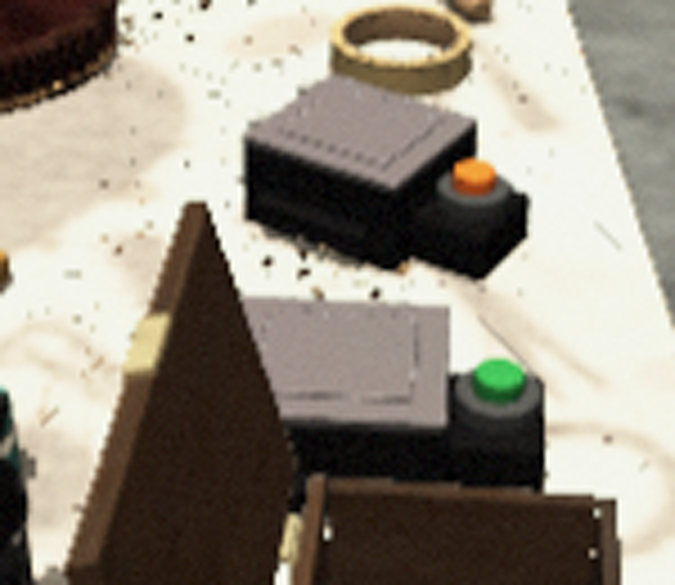

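```bash
cat >> h.py <<'E'
def cloud(f):
    K=f["camera_matrix"];T=f["extrinsics"];z=f["depth"]
    v,u=np.mgrid[:z.shape[0],:z.shape[1]]
    P=np.stack([(u-K[0,2])/K[0,0]*z,(v-K[1,2])/K[1,1]*z,z],-1)@T[:3,:3].T+T[:3,3]
    P[z==0]=np.nan;return P
E
python3 - <<'E'
from h import *
f=pickle.load(open("pics/scene0.pkl","rb"))
c=[(104,127),(213,180),(343,107),(228,67)]
p=[ray(f,(170+a/3.5,170+b/3.5),56)[:2] for a,b in c]
print(np.round(p,1)); 
for i in range(4): print(np.linalg.norm(p[i]-p[(i+1)%4]).round(1), end=' ')
p=np.array(p);ce=p.mean(0);b=p[[2,3]].mean(0)-p[[0,1]].mean(0);print("centre",ce,"yaw",np.arctan2(b[1],b[0]))
m0=[]
for n in("scene","side"):
    f=pickle.load(open(f"pics/{n}0.pkl","rb"));P=cloud(f)
    m=(abs(P[...,2]-56)<5)&(abs(P[...,0]-520)<85)&(abs(P[...,1]+165)<75)
    h=cv2.cvtColor(f["color"],cv2.COLOR_RGB2HSV);m&=(h[...,2]>90)&(h[...,1]<60)
    q=P[m][:,:2].astype(np.float32);print(n,len(q),P[m][:,2].mean(),cv2.minAreaRect(q))
# obstacles: cloud points higher than 60 around
f=pickle.load(open("pics/side0.pkl","rb"));g=pickle.load(open("pics/scene0.pkl","rb"))
Q=np.concatenate([cloud(f).reshape(-1,3),cloud(g).reshape(-1,3)])
Q=Q[(Q[:,2]>15)&(Q[:,0]>300)&(Q[:,0]<800)&(Q[:,1]>-500)&(Q[:,1]<150)]
ys=np.arange(120,-481,-25);xs=np.arange(300,800,25)
H=np.zeros((len(ys),len(xs)))
for i,y in enumerate(ys):
    for j,x in enumerate(xs):
        s=Q[(abs(Q[:,0]-x-12)<12.5)&(abs(Q[:,1]-y-12)<12.5)]
        if len(s)>3:H[i,j]=np.percentile(s[:,2],95)
print("      ",*["%4d"%x for x in xs])
for y,r in zip(ys,H): print("%5d:"%y,*["%4d"%v for v in r])
E
```

```text
[[ 472.9 -134.4]
 [ 459.5 -220.9]
 [ 559.3 -230.9]
 [ 565.4 -145.5]]
87.6 100.3 85.6 93.1 centre [ 514.29504233 -182.92011099] yaw -0.10906468786783241
scene 1178 55.76264102276885 ((520.666748046875, -178.60589599609375), (90.49617004394531, 106.57750701904297), 84.02406311035156)
side 1150 58.250618833397105 ((502.24737548828125, -174.9825897216797), (93.16043853759766, 129.32821655273438), 84.84148406982422)
        300  325  350  375  400  425  450  475  500  525  550  575  600  625  650  675  700  725  750  775
  120:    0    0    0    0    0    0    0    0  208  208  208  208  207  205  207  205    0    0    0    0
   95:    0    0    0    0    0   63   63   63   60   61  111  189  188    0    0    0    0    0    0    0
   70:    0    0    0    0    0   64   45   45   44   59  121  190  189    0    0    0    0    0    0  132
   45:    0    0   47   50   62   63   45   43   42   60  138  190    0    0  173    0    0    0    0  155
   20:    0    0   61   68   63   63   45   43   43   61  149  190    0  113  176  166  113    0    0  137
   -5:    0    0   62   68   63   60   53  
[... 1396 characters left out ...]
 26    0    0    0    0    0    0   21   22   18  229  236
 -355:    0    0    0    0   41   53   56   58   58   48    0    0    0    0    0    0   19    0    0    0
 -380:    0    0    0    0   37   51   58   59   59   58   57    0    0    0    0    0    0    0    0    0
 -405:    0    0    0    0    0   56   59   60   60   59   58    0    0    0    0    0    0    0    0    0
 -430:    0    0    0    0    0   53   56   59   59   58   57    0    0    0    0    0    0    0    0    0
 -455:    0    0    0    0    0    0   24   55   57   58    0    0    0    0    0    0    0    0    0    0
 -480:    0    0    0    0    0    0    0    0   53    0    0    0    0    0    0    0    0    0   34   39
```

The lid rectangle and the button agree: case centre about (518,-177), yaw about -0.105, button about (446,-168). Next I'll work out the move in tool axes.

```bash
cat > plan.py <<'E'
import sys,numpy as np
from scipy.spatial.transform import Rotation as R
from rig import robot
s=robot.state();r=R.from_quat(s["eef_rot"]);M=r.as_matrix()
print("t",s["time"],"pos",s["ee_pos"].round(1),"F",s["ft_force"].round(2),"gap",s["finger_gap"].round(1),"q",s["joint_positions"].round(2));print(M.round(3))
yaw=-0.105
def goal(p,tilt,jaw="y",flip=1):
    ex=np.array([np.cos(yaw),np.sin(yaw),0]);ey=np.array([-ex[1],ex[0],0]);ez=np.array([0,0,1.])
    y=-ez*np.cos(tilt)+ex*np.sin(tilt)
    z=flip*ey if jaw=="y" else flip*(ex*np.cos(tilt)+ez*np.sin(tilt))
    x=np.cross(y,z);G=np.stack([x,y,z],1)
    d=M.T@(np.array(p)-s["ee_pos"])
    rv=(r.inv()*R.from_matrix(G)).as_rotvec(degrees=True)
    print(jaw,flip,"dp cm",(d/10).round(2),"rot deg",rv.round(1))
def case(p):  # case coords -> world
    c,n=np.cos(yaw),np.sin(yaw);return np.array([518.5+c*p[0]-n*p[1],-176.5+n*p[0]+c*p[1],p[2]])
E
python3 - <<'E'
from plan import *
for j in "xy":
  for f in(1,-1): goal((446,-168,110),np.radians(10),j,f)
E
```

```text
Traceback (most recent call last):
  File "plan.py", line 5, in <module>
    print("t",s["time"],"pos",s["ee_pos"].round(1),"F",s["ft_force"].round(2),"gap",s["finger_gap"].round(1),"q",s["joint_positions"].round(2));print(M.round(3))
                                                                                    ^^^^^^^^^^^^^^^^^^^^^
AttributeError: 'float' object has no attribute 'round'
```

```bash
sed -i 's/s\["finger_gap"\].round(1)/round(s["finger_gap"],1)/' plan.py
python3 - <<'E'
from plan import *
for j in "xy":
  for f in(1,-1): goal((446,-168,110),np.radians(10),j,f)
E
```

```text
t 0.1 pos [220.  448.7 230.9] F [ 0.66 -1.19 -0.03] gap 85.5 q [ 1.11  0.21 -0.03  1.32 -0.    1.57]
[[ 0.898 -0.     0.44 ]
 [-0.44  -0.001  0.898]
 [ 0.    -1.    -0.001]]
x 1 dp cm [ 47.44  12.13 -45.41] rot deg [ 8.8 69.7 -6.1]
x -1 dp cm [ 47.44  12.13 -45.41] rot deg [  -6.7 -109.8   -9.7]
y 1 dp cm [ 47.44  12.13 -45.41] rot deg [  1.8 -20.   -9.9]
y -1 dp cm [ 47.44  12.13 -45.41] rot deg [ 14.  159.4   2.6]
```

move_arm([
  {"dp": [3.65, 0, -3.5], "rot": [0, 0, 0], "grip": 1},
  {"dp": [3.65, 0, -3.5], "rot": [0, 0, 0], "grip": 1},
  {"dp": [3.65, 0, -3.5], "rot": [0, 0, 0], "grip": 1},
  {"dp": [3.65, 0, -3.5], "rot": [0, 0, 0], "grip": 1},
  {"dp": [3.65, 0, -3.5], "rot": [0, 0, 0], "grip": 1},
  {"dp": [3.65, 0, -3.5], "rot": [0, 0, 0], "grip": 1},
  {"dp": [3.65, 0, -3.5], "rot": [0, 0, 0], "grip": 1},
  {"dp": [3.65, 0, -3.5], "rot": [0, 0, 0], "grip": 1},
], grip_force=40)

```text
time: 1.1
ee_pos: [359.2, 67.4, 231.3]
eef_rot: [-0.689, 0.16, -0.16, 0.689]
ft_force: [1.3, 0.5, 0.2]
finger_gap: -0.0
```

Run:
```python
from plan import *
goal((446,-168,110),np.radians(10),"y",1)
```

```text
t 1.1 pos [359.2  67.4 231.3] F [1.34 0.5  0.17] gap -0.0 q [ 0.19 -0.06 -0.34  1.3   0.    0.64]
[[ 0.898  0.     0.44 ]
 [-0.44   0.     0.898]
 [ 0.    -1.     0.   ]]
y 1 dp cm [ 18.15  12.13 -17.32] rot deg [  1.7 -20.   -9.9]
```

move_arm([
  {"dp": [3.6, 0, -3.4], "rot": [0, 0, 0], "grip": 1},
  {"dp": [3.6, 0, -3.4], "rot": [0, 0, 0], "grip": 1},
  {"dp": [3.6, 0, -3.4], "rot": [0, 0, 0], "grip": 1},
  {"dp": [3.6, 0, -3.4], "rot": [0, 0, 0], "grip": 1},
  {"dp": [2.5, 0, -2.5], "rot": [0, 0, 0], "grip": 1},
  {"dp": [0, 0, 0], "rot": [0.6, -6.7, -3.3], "grip": 1},
  {"dp": [0, 0, 0], "rot": [0.6, -6.7, -3.3], "grip": 1},
  {"dp": [0, 0, 0], "rot": [0.6, -6.7, -3.3], "grip": 1},
  {"dp": [0, 0, 0], "rot": [0, 0, 0], "grip": 1},
])

```text
time: 2.22
ee_pos: [439.1, -149.9, 231.4]
eef_rot: [0.706, 0.025, 0.099, -0.7]
ft_force: [0.2, -0.5, 0.2]
finger_gap: 0.3
```

Run:
```python
from plan import *
goal((446,-168,70),np.radians(10),"y",1)
import cv2
for n in("scene","wrist"):
    f=robot.grab_frame(n);cv2.imwrite(f"pics/{n}1.png",f["color"][:,:,::-1])
    if n=="wrist": print(f["extrinsics"].round(2))
```

```text
t 2.225 pos [ 439.1 -149.9  231.4] F [ 0.19 -0.55  0.19] gap 0.3 q [-0.36 -0.02 -0.31  1.11  0.04 -0.25]
[[ 0.979  0.173  0.105]
 [-0.104 -0.018  0.994]
 [ 0.174 -0.985  0.001]]
y 1 dp cm [-1.94 16.04 -1.73] rot deg [-0. -0.  0.]
[[ 1.1000e-01  8.9000e-01  4.4000e-01  3.4260e+02]
 [ 9.9000e-01 -1.0000e-01 -5.0000e-02 -1.3977e+02]
 [ 0.0000e+00  4.5000e-01 -9.0000e-01  3.5977e+02]
 [ 0.0000e+00  0.0000e+00  0.0000e+00  1.0000e+00]]
```

View pics/scene1.png

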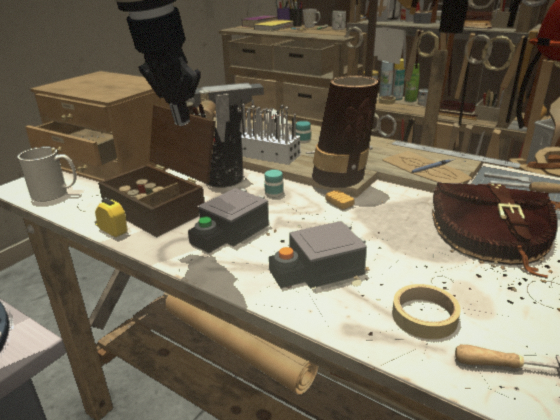

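View pics/wrist1.png

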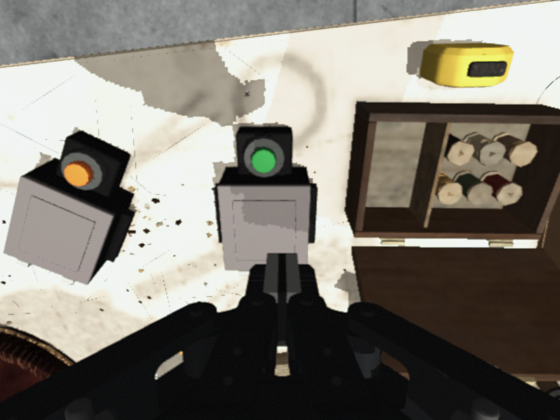

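The wrist view shows the green button at about (263,160), and the lid's front edge at v≈186, u 218–311. The closed fingertips are at (282,258). I'll refine the measurement from this near-overhead view.

Run:
```python
from plan import *
from h import *
f=robot.grab_frame("wrist");pickle.dump(f,open("pics/w1.pkl","wb"))
m=mask(f,(45,120,60),(75,255,255));k,l,st,ce=cv2.connectedComponentsWithStats(m)
i=1+st[1:,4].argmax();b=ray(f,ce[i],52);print(st[i],ce[i],"button",b.round(1),dep(f,*ce[i].round().astype(int)).round(1))
ul,ur=ray(f,(218,186.5),56),ray(f,(311,183),56)
print(ul.round(1),ur.round(1),np.linalg.norm(ul-ur),"yaw",np.arctan2(ul[0]-ur[0],ur[1]-ul[1])); print(((ul+ur)/2).round(1), np.linalg.norm((ul+ur)/2-b))
goal((b[0],b[1],70),np.radians(10),"y",1)
```

```text
t 2.325 pos [ 439.8 -150.   231.3] F [ 0.55 -0.84 -0.3 ] gap 0.1 q [-0.36 -0.01 -0.31  1.11  0.04 -0.25]
[[ 0.979  0.172  0.107]
 [-0.105 -0.017  0.994]
 [ 0.173 -0.985  0.001]]
[252 149  24  24 458] [263.25982533 159.75764192] button [ 442.7 -167.5   52. ] [ 442.7 -167.7   52.6]
[ 463.3 -213.8   56. ] [ 469.2 -124.8   56. ] 89.1552397921529 yaw -0.0663842790033771
[ 466.3 -169.3   56. ] 23.97535517236318
y 1 dp cm [-2.31 15.97 -1.73] rot deg [-0.  -0.1 -0.1]
```

move_arm([
  {"dp": [-0.4, 3.2, -0.35], "rot": [0, 0, 0], "grip": 1},
  {"dp": [-0.4, 3.2, -0.35], "rot": [0, 0, 0], "grip": 1},
  {"dp": [-0.4, 3.2, -0.35], "rot": [0, 0, 0], "grip": 1},
  {"dp": [-0.4, 3.2, -0.35], "rot": [0, 0, 0], "grip": 1},
  {"dp": [-0.4, 3.2, -0.35], "rot": [0, 0, 0], "grip": 1},
  {"dp": [0, 0, 0], "rot": [0, 0, 0], "grip": 1},
  {"dp": [0, 0, 0], "rot": [0, 0, 0], "grip": 1},
])

```text
time: 3.25
ee_pos: [446.8, -168.2, 71.2]
eef_rot: [0.706, 0.025, 0.099, -0.7]
ft_force: [-0.6, -0.4, 0.3]
finger_gap: -0.1
```

Run:
```python
from plan import *
goal((445.5,-168,56),np.radians(10),"y",1)
import cv2
for n in("scene","side"):
    f=robot.grab_frame(n);a=f["color"][150:280,150:350,::-1] if n=="scene" else f["color"][160:290,220:350,::-1]
    cv2.imwrite(f"pics/{n}2.png",cv2.resize(a,None,fx=3.5,fy=3.5))
```

```text
t 3.25 pos [ 446.8 -168.2   71.2] F [-0.56 -0.44  0.3 ] gap -0.1 q [-0.39  0.12 -0.59  0.69  0.05 -0.28]
[[ 0.979  0.173  0.104]
 [-0.103 -0.018  0.995]
 [ 0.174 -0.985  0.001]]
y 1 dp cm [-0.4   1.47  0.01] rot deg [-0.  0.  0.]
```

View pics/scene2.png

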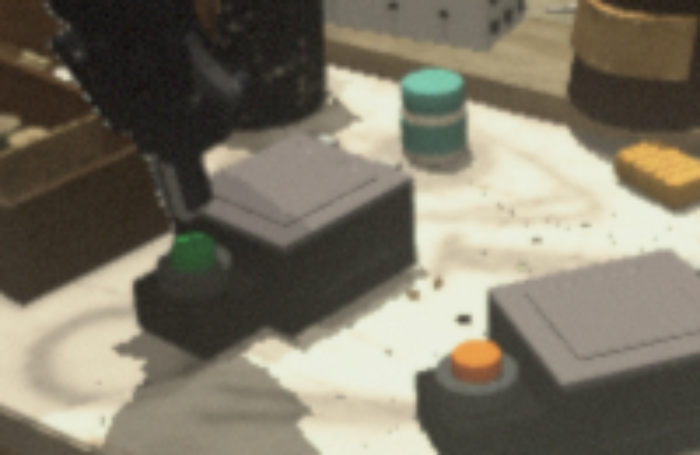

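View pics/side2.png

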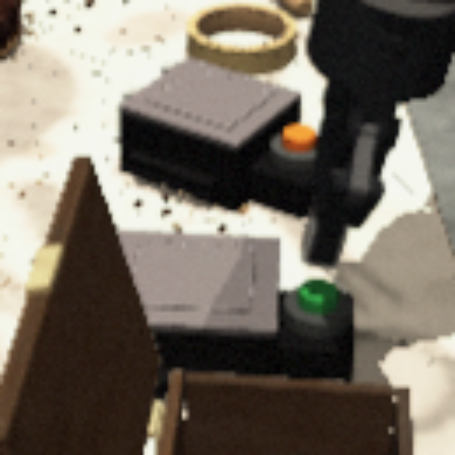

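Both views show the fingertips directly above the green button, which is shaded by the gripper. I'll lower to it and press.

move_arm([
  {"dp": [-0.2, 0.75, 0], "rot": [0, 0, 0], "grip": 1},
  {"dp": [-0.2, 0.75, 0], "rot": [0, 0, 0], "grip": 1},
  {"dp": [-0.03, 0.2, 0], "rot": [0, 0, 0], "grip": 1},
  {"dp": [-0.03, 0.2, 0], "rot": [0, 0, 0], "grip": 1},
  {"dp": [-0.03, 0.2, 0], "rot": [0, 0, 0], "grip": 1},
])

```text
time: 3.98
ee_pos: [444.9, -167.9, 48.6]
eef_rot: [0.706, 0.025, 0.098, -0.701]
ft_force: [-2.4, 0.8, 4.6]
finger_gap: 0.3
```

Run:
```python
from plan import *
goal((445.5,-168,48),np.radians(10),"y",1)
```

```text
t 3.975 pos [ 444.9 -167.9   48.6] F [-2.36  0.85  4.61] gap 0.3 q [-0.39  0.15 -0.62  0.63  0.05 -0.29]
[[ 0.979  0.173  0.104]
 [-0.102 -0.017  0.995]
 [ 0.174 -0.985  0.001]]
y 1 dp cm [0.05 0.07 0.  ] rot deg [-0.  0. -0.]
```

```bash
cat > look.py <<'E'
import sys
from rig import robot
from h import *
def look(tag):
    o=[]
    for n in("scene","side"):
        f=robot.grab_frame(n);pickle.dump(f,open(f"pics/{n}{tag}.pkl","wb"))
        a=f["color"][100:280,130:330,::-1] if n=="scene" else f["color"][100:280,190:390,::-1]
        o.append(cv2.resize(a,None,fx=2,fy=2,interpolation=cv2.INTER_CUBIC))
    cv2.imwrite(f"pics/both{tag}.png",np.hstack(o))
look(sys.argv[1])
E
python3 look.py 3
```

```text
(no output)
```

View pics/both3.png

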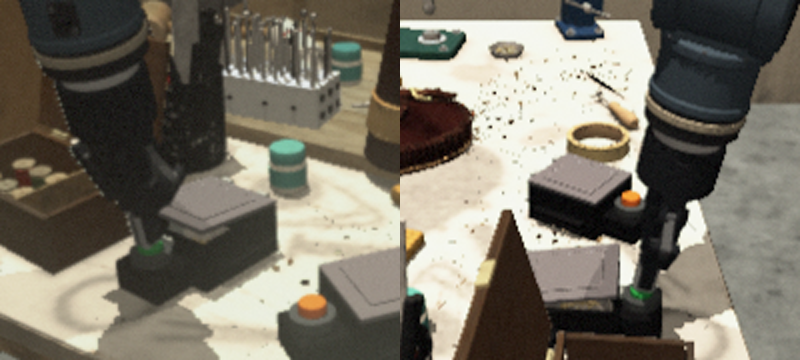

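The lid has been released: in the left half (scene) its front edge has started to rise at about (215,235). I'll hold while it pops up.

move_arm([
  {"dp": [0, 0, 0], "rot": [0, 0, 0], "grip": 1},
  {"dp": [0, 0, 0], "rot": [0, 0, 0], "grip": 1},
  {"dp": [0, 0, 0], "rot": [0, 0, 0], "grip": 1},
  {"dp": [0, 0, 0], "rot": [0, 0, 0], "grip": 1},
  {"dp": [0, 0, 0], "rot": [0, 0, 0], "grip": 1},
  {"dp": [0, 0, 0], "rot": [0, 0, 0], "grip": 1},
  {"dp": [0, 0, 0], "rot": [0, 0, 0], "grip": 1},
  {"dp": [0, 0, 0], "rot": [0, 0, 0], "grip": 1},
])

```text
time: 5.08
ee_pos: [445.0, -168.0, 48.7]
eef_rot: [0.706, 0.025, 0.098, -0.7]
ft_force: [-3.7, 1.3, 3.6]
finger_gap: 0.1
```

```bash
python3 look.py 4; python3 -c "from plan import *"
```

```text
t 5.175 pos [ 445.  -168.    48.7] F [-2.64  0.84  3.46] gap 0.0 q [-0.39  0.15 -0.62  0.63  0.05 -0.29]
[[ 0.979  0.173  0.104]
 [-0.102 -0.017  0.995]
 [ 0.174 -0.985  0.001]]
```

View pics/both4.png

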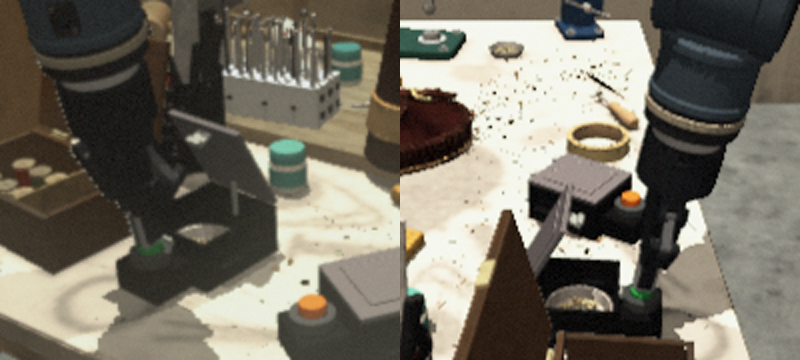

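The lid is up at about 60°, with its front edge running from about (170,112) to (243,140) in the left half. The orange case is still shut. Now I'll raise the tip to z≈122 and approach the lid's inner face.

move_arm([
  {"dp": [0.43, -2.4, 0], "rot": [0, 0, 0], "grip": 1},
  {"dp": [0.43, -2.4, 0], "rot": [0, 0, 0], "grip": 1},
  {"dp": [0.43, -2.4, 0], "rot": [0, 0, 0], "grip": 1},
  {"dp": [0, 0, 0], "rot": [0, 0, 0], "grip": 1},
  {"dp": [1.2, 0.2, 0], "rot": [0, 0, 0], "grip": 1},
  {"dp": [1.2, 0.2, 0], "rot": [0, 0, 0], "grip": 1},
  {"dp": [1.2, 0.2, 0], "rot": [0, 0, 0], "grip": 1},
  {"dp": [0, 0, 0], "rot": [0, 0, 0], "grip": 1},
])

```text
time: 6.18
ee_pos: [482.3, -171.8, 121.7]
eef_rot: [0.706, 0.025, 0.098, -0.701]
ft_force: [0.6, -0.0, -0.5]
finger_gap: 0.0
```

```bash
python3 look.py 5
python3 - <<'E'
from plan import *
from h import *
# lid plane from scene+side depth in case frame
c,n=np.cos(yaw),np.sin(yaw)
for k in("scene","side"):
    f=pickle.load(open(f"pics/{k}5.pkl","rb"));P=cloud(f);h=cv2.cvtColor(f["color"],cv2.COLOR_RGB2HSV)
    C=P-np.array([517,-175,0]);X=c*C[...,0]+n*C[...,1];Y=-n*C[...,0]+c*C[...,1];Z=C[...,2]
    m=(abs(Y)<47)&(X>-10)&(X<90)&(Z>75)&(Z<160)&(h[...,2]>60)&(h[...,1]<70)
    print(k,m.sum())
    if m.sum()>30:
        x,z=X[m],Z[m];p=np.polyfit(z,x,1);print("x=",p,"ang deg",90-np.degrees(np.arctan(-p[0])),"zmax",np.percentile(z,98),"x@53",np.polyval(p,53),"Y",np.percentile(Y[m],[2,98]))
E
```

```text
t 6.275 pos [ 481.3 -171.7  121.8] F [0.1  0.09 0.35] gap -0.2 q [-0.37  0.14 -0.43  0.84  0.05 -0.26]
[[ 0.98   0.172  0.104]
 [-0.102 -0.017  0.995]
 [ 0.173 -0.985  0.001]]
scene 235
x= [-0.50893545 71.64105102] ang deg 63.02684331065868 zmax 141.51797709111523 x@53 44.667471911577096 Y [-46.71141125  23.09480274]
side 469
x= [-0.62534634 92.60627256] ang deg 57.980349392538095 zmax 144.0697423878777 x@53 59.462916656673066 Y [-41.17684124  44.41397511]
```

View pics/both5.png

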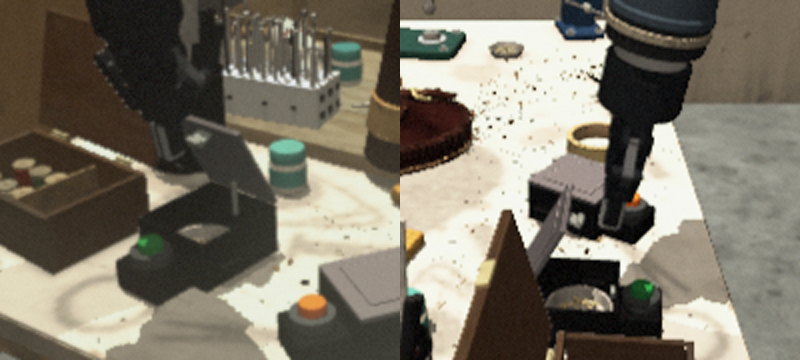

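The lid stands at about 60° (depth fits give 63° and 58°). The fingers are in front of its inner face and not yet touching. I'll approach slowly until they touch.

move_arm([
  {"dp": [0.6, 0.1, 0], "rot": [0, 0, 0], "grip": 1},
  {"dp": [0.6, 0.1, 0], "rot": [0, 0, 0], "grip": 1},
  {"dp": [0.3, 0.05, 0], "rot": [0, 0, 0], "grip": 1},
  {"dp": [0.3, 0.05, 0], "rot": [0, 0, 0], "grip": 1},
  {"dp": [0.3, 0.05, 0], "rot": [0, 0, 0], "grip": 1},
  {"dp": [0.3, 0.05, 0], "rot": [0, 0, 0], "grip": 1},
  {"dp": [0.3, 0.05, 0], "rot": [0, 0, 0], "grip": 1},
])

```text
time: 7.15
ee_pos: [508.9, -174.7, 122.5]
eef_rot: [0.706, 0.025, 0.098, -0.7]
ft_force: [-1.6, 0.3, 1.1]
finger_gap: -0.1
```

It's in contact at about 1.6 N, so I'll ease the lid back smoothly.

move_arm([
  {"dp": [0.3, 0.05, 0], "rot": [0, 0, 0], "grip": 1},
  {"dp": [0.3, 0.05, 0], "rot": [0, 0, 0], "grip": 1},
  {"dp": [0.3, 0.05, 0], "rot": [0, 0, 0], "grip": 1},
  {"dp": [0.3, 0.05, 0], "rot": [0, 0, 0], "grip": 1},
  {"dp": [0.3, 0.05, 0], "rot": [0, 0, 0], "grip": 1},
  {"dp": [0.3, 0.05, 0], "rot": [0, 0, 0], "grip": 1},
  {"dp": [0.3, 0.05, 0], "rot": [0, 0, 0], "grip": 1},
  {"dp": [0.3, 0.05, 0], "rot": [0, 0, 0], "grip": 1},
  {"dp": [0.3, 0.05, 0], "rot": [0, 0, 0], "grip": 1},
  {"dp": [0.3, 0.05, 0], "rot": [0, 0, 0], "grip": 1},
])

```text
time: 8.4
ee_pos: [539.1, -177.9, 122.7]
eef_rot: [0.706, 0.025, 0.098, -0.7]
ft_force: [0.4, -0.0, 1.3]
finger_gap: -0.2
```

```bash
python3 look.py 6
```

```text
(no output)
```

View pics/both6.png

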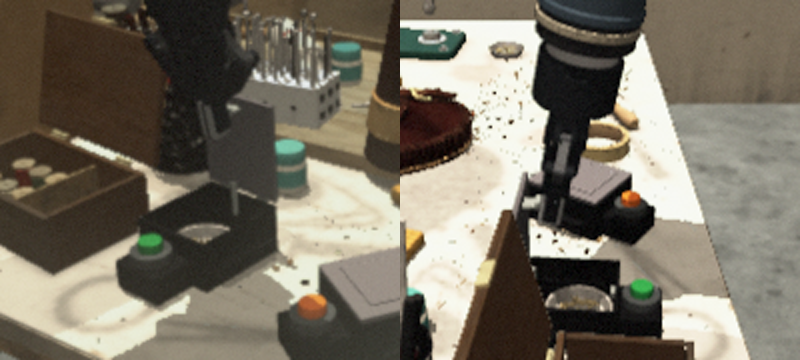

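The lid is nearly upright. In the right half a catch on its inner face at about (535,210) is resting on the finger, so I'll measure the angle before going on.

```bash
cat > ang.py <<'E'
from h import *
import sys
yaw=-0.105;c,n=np.cos(yaw),np.sin(yaw)
t=sys.argv[1]
for k in("scene","side"):
    f=pickle.load(open(f"pics/{k}{t}.pkl","rb"));P=cloud(f);h=cv2.cvtColor(f["color"],cv2.COLOR_RGB2HSV)
    C=P-np.array([517,-175,0]);X=c*C[...,0]+n*C[...,1];Y=-n*C[...,0]+c*C[...,1];Z=C[...,2]
    lo,hi=(-46,5) if k=="scene" else (-46,46)
    m=(Y>lo)&(Y<hi)&(X>20)&(X<95)&(Z>80)&(Z<165)&(h[...,2]>60)&(h[...,1]<70)
    if m.sum()>30:
        x,z,y=X[m],Z[m],Y[m]
        for _ in range(4):
            A=np.c_[z,y,np.ones(len(x))];s=np.linalg.lstsq(A,x,rcond=None)[0];r=x-A@s;g=abs(r)<2.5*1.48*np.median(abs(r))+.5;x,z,y=x[g],z[g],y[g]
        print(k,m.sum(),len(x),"ang deg",(90+np.degrees(np.arctan(s[0]))).round(1),"zmax",np.percentile(z,98).round(1),"x@53",s@[53,0,1],"x@150",s@[150,0,1])
E
python3 ang.py 5; python3 ang.py 6
```

```text
side 185 168 ang deg 62.0 zmax 121.2 x@53 56.534175169861 x@150 4.982993473124722
scene 295 246 ang deg 89.9 zmax 152.2 x@53 48.72664884837394 x@150 48.52060347306094
side 179 179 ang deg 101.7 zmax 155.6 x@53 22.18932379463169 x@150 42.30794789587765
```

The scene view puts the lid at about 90°. The side fit mixes in the finger, so I'm ignoring it. I'll push another 10 mm, about 6–7°, which stays well short of the stop at 105°.

move_arm([
  {"dp": [0.2, 0.035, 0], "rot": [0, 0, 0], "grip": 1},
  {"dp": [0.2, 0.035, 0], "rot": [0, 0, 0], "grip": 1},
  {"dp": [0.2, 0.035, 0], "rot": [0, 0, 0], "grip": 1},
  {"dp": [0.2, 0.035, 0], "rot": [0, 0, 0], "grip": 1},
  {"dp": [0.2, 0.035, 0], "rot": [0, 0, 0], "grip": 1},
  {"dp": [0, 0, 0], "rot": [0, 0, 0], "grip": 1},
  {"dp": [0, 0, 0], "rot": [0, 0, 0], "grip": 1},
])

```text
time: 9.38
ee_pos: [549.1, -178.8, 122.8]
eef_rot: [0.706, 0.025, 0.098, -0.7]
ft_force: [-0.2, -0.6, 0.1]
finger_gap: -0.1
```

```bash
python3 look.py 7; python3 ang.py 7
```

```text
scene 406 323 ang deg 95.6 zmax 151.7 x@53 49.30595010331018 x@150 58.88730775868982
side 184 183 ang deg 117.0 zmax 155.2 x@53 1.616576708978549 x@150 50.95442601966941
```

View pics/both7.png

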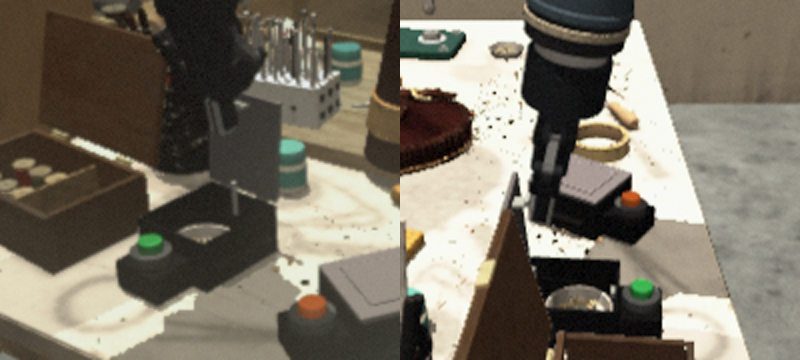

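The scene fit now gives 95.6°, a little past upright, with almost no contact force. I'll let go by drawing straight back toward the robot, then lift.

move_arm([
  {"dp": [-0.3, -0.05, 0], "rot": [0, 0, 0], "grip": 1},
  {"dp": [-0.8, -0.14, 0], "rot": [0, 0, 0], "grip": 1},
  {"dp": [-2, -0.35, 0], "rot": [0, 0, 0], "grip": 1},
  {"dp": [-3, -0.5, 0], "rot": [0, 0, 0], "grip": 1},
  {"dp": [-3, -0.5, 0], "rot": [0, 0, 0], "grip": 1},
  {"dp": [-3, -2.5, 0], "rot": [0, 0, 0], "grip": 1},
  {"dp": [-2, -3.5, 0], "rot": [0, 0, 0], "grip": 1},
  {"dp": [0, -3, 0], "rot": [0, 0, 0], "grip": 1},
  {"dp": [0, 0, 0], "rot": [0, 0, 0], "grip": 1},
  {"dp": [0, 0, 0], "rot": [0, 0, 0], "grip": 1},
])

```text
time: 10.72
ee_pos: [392.4, -162.5, 201.6]
eef_rot: [0.706, 0.025, 0.098, -0.701]
ft_force: [0.1, 0.3, -0.9]
finger_gap: -0.2
```

```bash
python3 look.py 8; python3 ang.py 8;python3 -c "from plan import *"
```

```text
scene 673 613 ang deg 95.9 zmax 151.2 x@53 49.42863100015049 x@150 59.40740078240529
side 141 141 ang deg 103.2 zmax 155.1 x@53 31.7755528614362 x@150 54.605922861481645
t 10.825 pos [ 392.3 -162.4  201.1] F [0.06 0.37 0.24] gap 0.3 q [-0.43 -0.08 -0.45  1.04  0.06 -0.33]
[[ 0.98   0.172  0.104]
 [-0.102 -0.017  0.995]
 [ 0.172 -0.985  0.001]]
```

View pics/both8.png

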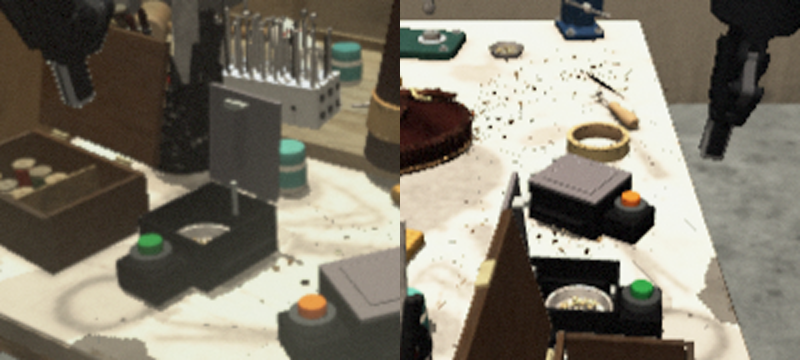

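The lid stands at about 96°, leaning slightly back (left half, edge (210,85)–(280,105)). The arm is clear, the orange case is shut and nothing else has moved. Handing in.

```bash
python3 -c "
from rig import robot
print(robot.close_job())"
```

```text
the job is handed in; nothing more can be done
None
```

The green case is open. I pressed its button with closed fingertips (about 5 N), let the lid pop up to about 60°, and eased it back to just past upright. I then drew the arm straight back and handed in at about 10.9 s.

- **Lid angle:** the scene camera put it at 95.6° before release and 95.9° (about 1.67 rad) after. The stop is at 1.83 rad.
- **Disagreement:** the side camera's fit read 103° after release. The wooden box's open lid hides most of the green lid from that side, and its fitted hinge position was about 18 mm off, so I discounted it. I did not check the angle a third way.
- **Other checks:** the final pictures show the orange case shut, nothing knocked over and the arm well clear. The force readings I took at the end of each move stayed under about 6 N.

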